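# Sort the cut bottle glass and right the toppled tumbler

### The job

Sort the mixed cut glass lying on the middle of the bench: stand both tumblers upright, mouth up, on the floor of the low black crate in the free half next to the finished glasses (one tumbler has toppled on its side and must be righted), and put both bottle-neck offcuts in the red scrap bin. The tumblers chip easily, so set them down in the crate gently, without dropping or ramming them, and do not shift the finished glasses already in the crate or the grey polishing disc.

Things in the scene. Friction and masses are not known exactly. Their poses are not given: they have to be found in the camera images.
- tumbler_standing: green glass drinking tumbler cut from a bottle: outer diameter 60 mm, 85 mm tall, wall 4 mm, base 9 mm thick, about 190 g, open mouth. Origin: its middle (on the axis, 42.5 mm from either end); z axis from base to mouth. At the start it stands upright on the bench.
- tumbler_fallen: amber glass drinking tumbler cut from a bottle: outer diameter 60 mm, 85 mm tall, wall 4 mm, base 9 mm thick, about 190 g, open mouth. Origin: its middle (on the axis, 42.5 mm from either end); z axis from base to mouth. At the start it lies on its side on the bench (axis level, 30 mm up), mouth more or less towards the robot's left (+y); it can roll.
- neck_green: green glass bottle neck, the cut-off top of a bottle (no opening below), standing on its wide cut edge, lip up: 60 mm diameter up to 18 mm height, shoulder narrowing to a 27 mm diameter neck from 56 to 86 mm height, lip 31 mm diameter up to the top at 95 mm; about 120 g. Origin: centre of the cut edge; z axis towards the lip.
- neck_amber: amber glass bottle neck, the cut-off top of a bottle (no opening below), standing on its wide cut edge, lip up: 60 mm diameter up to 18 mm height, shoulder narrowing to a 27 mm diameter neck from 56 to 86 mm height, lip 31 mm diameter up to the top at 95 mm; about 120 g. Origin: centre of the cut edge; z axis towards the lip.
- crate_in (a point): centre of the inner floor (208 x 208 mm, 6 mm above the bench) of the low black slatted crate, fixed to the bench: outer 220 x 220 mm, 55 mm high, walls 6 mm. x and y axes along its sides; the finished glasses stand in the +x half (near x +55, y +55 and -55 mm), the -x half, nearer the robot, is free.
- bin_in (a point): centre of the inner floor (5 mm above the bench) of the red scrap bin, an open-topped box fixed to the bench: outer 190 x 190 mm, 90 mm high, walls 5 mm. x and y axes along its sides. Bin and crate stand on the left and right of the bench, either way round.
- finished_1: clear glass; bystander: a finished tumbler of the same size, standing upright in the far half of the crate. Origin: its middle, 42.5 mm above its underside.
- finished_2: green glass; bystander: a finished tumbler of the same size, standing upright in the far half of the crate. Origin: its middle, 42.5 mm above its underside.
- polishing_disc: bystander: grey felt polishing disc, 110 mm diameter, 12 mm thick, with a small metal hub, lying flat on the far side of the bench. Origin: centre of its underside.
Not all that is in view belongs to the job. Leave any blue or pink look-alike of the tumbler_standing alone.

How it is judged (in metres and radians):
At the end, for the whole second after the job is handed in: Tumblers at rest upright (0.1 rad) on the crate floor (base within 8 mm of it, centre within 85 mm of the crate's along each side); necks at rest in the bin, cut-edge centres within its walls and below its rim; finished glasses upright, they and the disc shifted under 20 mm (x of tumbler_standing in the frame of crate_in between -0.085 and 0.085 m and y of tumbler_standing in the frame of crate_in between -0.085 and 0.085 m and z of each of tumbler_standing, tumbler_fallen in the frame of crate_in below 0.0505 m and angle between each of tumbler_standing, tumbler_fallen, finished_1, finished_2's own z axis and vertical below 0.1 rad and linear speed of each of tumbler_standing, tumbler_fallen below 0.02 m/s and x of tumbler_fallen in the frame of crate_in between -0.085 and 0.085 m and y of tumbler_fallen in the frame of crate_in between -0.085 and 0.085 m and x of neck_green in the frame of bin_in between -0.095 and 0.095 m and y of neck_green in the frame of bin_in between -0.095 and 0.095 m and z of each of neck_green, neck_amber in the frame of bin_in below 0.085 m and linear speed of each of neck_green, neck_amber below 0.03 m/s and x of neck_amber in the frame of bin_in between -0.095 and 0.095 m and y of neck_amber in the frame of bin_in between -0.095 and 0.095 m and distance of each of finished_1, finished_2, polishing_disc from where it was at the start of the episode below 0.02 m); the robot touches nothing.
It fails at once if A tumbler is rammed into the crate (more than 100 N between them) (contact force between any of tumbler_standing, tumbler_fallen and crate above 100 N).
It fails at once if A tumbler is dropped or flung (faster than 0.5 m/s, a fall of 13 mm, while the fingers do not hold it) ((linear speed of tumbler_standing above 0.5 m/s and contact force between the fingers and tumbler_standing below 0.05 N) or (linear speed of tumbler_fallen above 0.5 m/s and contact force between the fingers and tumbler_fallen below 0.05 N)).
It fails at once if A finished glass is shifted more than 20 mm (distance of any of finished_1, finished_2 from where it was at the start of the episode above 0.02 m).
It fails at once if The polishing disc is shifted more than 20 mm (distance of polishing_disc from where it was at the start of the episode above 0.02 m).
It also fails if it takes over 72 s, if anything falls off the work surface, if the arm or the gripper's body presses on something with over 40 N, if the wrist force passes 120 N, or if a joint passes its speed limit or range.

### The arm

A 6-joint arm with a two-finger parallel gripper is mounted at the origin on the work surface. World frame = base frame: x ahead of the robot, y to its left, z up, the work surface at z = 0. Lengths are in mm, angles in rad, forces in N, time in s.
With the tool pointing down it reaches from about 350 to 875 mm from the base axis. Payload 4.2 kg.
Tool frame: the origin (TCP) lies midway between the tips of the shut fingers; the grasp point (between the pads) lies 19 mm behind it (arm.tcp_to_grasp is the distance from the TCP to the grasp point, in mm); z points along the fingers, y is the line along which they close (so a half turn about z gives the same grasp; the last joint's range is limited). The gripper opens to 85 mm and grips with 20 to 120 N. Pads are 22 mm wide; open, the fingers measure 114 mm over their backs; the gripper's body (76 mm by 85 mm) begins 54 mm behind the grasp point. The pads swing forward as they close: fully open they stand 13 mm farther back than shut.
Start: joints at [-1.009, 0.385, 0.008, 0, -1.194, -0.259], TCP at [186.387, -596.539, 231.312] pointing down, gripper open.
Joint ranges: [-3.14, 3.14], [-1.21, 2.06], [-1.07, 1.41], [-3.16, 2.05], [-2.99, -0.16], [-3.1, 3.1]. Speed limits (rad/s): [2.79, 2.79, 3.14, 3.14, 3.14, 3.14].

### API

Orientations are given as a unit quaternion [x, y, z, w].
In Python, from bench import arm, get_image gives the robot as it stands.
- The arm moves only by the tool drive_tool, never from a script. Its argument "deltas" is a list of rows, each a list of 2 entries, a list of its own where there are three numbers: the shift along the tool's x, y, z in cm, then the turn, a rotation vector about the tool's x, y, z in degrees. In form: [[[x, y, z], [ax, ay, az]], ...]. A call has 1 to 12 rows; each row shifts and turns the commanded pose from where the row before left it, along the tool's axes as they then stand; what a row does not reach is not made up. A row lasts 1/10 s, in which the tool goes at most 50 mm and 8.59 degrees, less where a joint would pass 70% of its speed; a pose out of reach is approached as far as the arm can. A call with a gripper value outside its range is refused whole. "claw" is the finger opening in cm, from 0 to 8.54, set as the call begins (left out, the last holds). The fingers move at their own pace and stop on an object; the grip force is fixed at half the most. Time passes only in rows, so rows that do not move let the fingers close. It gives the time, the measured TCP pose, the force, the opening and the grip force at its end, in the units of the state.
- arm.read_state(): the state, without advancing time (a new reading comes with each control period).
- get_image(name): name is "scene" or "top" or "wrist"; returns a dict with "img" (384x512x3 uint8, red, green, blue), "fx", "fy", "cx", "cy" (pixels), "eye" and "orientation" of the camera in the world; the wrist camera has in their place "mount" (4x4, takes a point from camera to tool coordinates, whose origin is the TCP and whose axes are the flange's). Camera axes: x right, y down, z forward; pixel columns grow to the right and rows downward; lengths in mm; the calibration is good to about 2 mm. A picture is of the moment at which its call begins: read the wrist's pose just before it. There is no depth.
- arm.job_done(): hands the job in; it is judged then, once.
The state is a dict: "clock": time; "joints": joint angles; "joint_vel": joint speeds; "joint_efforts": joint torques, N m; "position": TCP position; "ee_rot": TCP orientation; "contact_force": force on the tool from outside, world axes, zero at the start; "wrist_torque": the same for the moment, N m; "gripper_width": finger opening in mm; "grasp_force": force on a finger pad.
Only numpy, scipy, OpenCV 4.12 (cv2) and the standard library are available. Lean on these libraries where they do the work, as an engineer would, in place of code of your own. Each camera call takes 0.05 s, during which the arm holds its last target. There are 200 camera calls.

## Working session

There is one attempt and no reset: what is moved stays moved. The work goes in short steps, Python scripts to look and compute and a tool call to move; the robot and the scene stay as the last step left them, time stands still between calls to the robot, and variables do not carry over. Pictures are saved under pics/ and viewed, at most 10 in all, crops included, and the job is handed in when it is done.

Besides the shell and the picture viewer there is one more tool, called after "Emit:" by a JSON object that holds its "method" and its "body", one argument or row to a line. drive_tool: Moves the arm, as the interface text tells. Its arguments: {"type":"object","properties":{"deltas":{"type":"array"},"claw":{"type":"number"}},"required":["deltas"]}

```bash
mkdir -p pics; ls; python3 - <<'E'
from bench import arm,get_image
import cv2,pickle
d={}
for n in("scene","top"):
    g=get_image(n);d[n]=g;cv2.imwrite(f"pics/{n}0.png",g["img"][:,:,::-1])
    print(n,{k:v for k,v in g.items() if k!="img"})
pickle.dump(d,open("d0.pkl","wb"))
print(arm.read_state())
E
```

```text
pics
scene {'fx': 484.2817042507405, 'fy': 484.2817042507405, 'cx': 251.72411263280335, 'cy': 187.1310693506148, 'eye': array([1191.43930927, -936.61775272,  820.00645344]), 'orientation': array([ 0.8464439 ,  0.25341699, -0.13522374, -0.44836045])}
top {'fx': 470.40475099016334, 'fy': 470.40475099016334, 'cx': 246.5593953511237, 'cy': 187.04550166874472, 'eye': array([ 461.97889441,   -2.68525573, 1206.52265938]), 'orientation': array([ 0.70917434, -0.70335328,  0.03220704, -0.03645018])}
{'clock': 0.1, 'joints': array([-1.00943468e+00,  3.85485126e-01,  6.74780300e-03, -4.44451750e-04,
       -1.19398985e+00, -2.58598151e-01]), 'joint_vel': array([-3.32068518e-04, -3.40710702e-03,  3.84527779e-03,  2.71457846e-03,
        4.95812151e-04,  8.69290207e-05]), 'joint_efforts': array([-5.19523837e-04, -3.93319130e+01,  1.88928866e+01,  4.19790834e+00,
       -2.60782137e-03,  3.69374035e-06]), 'position': array([ 186.20936038, -596.06516871,  230.32051662]), 'ee_rot': array([-1.50723119e-01,  9.88575524e-01,  9.67747110e-04, -1.95369204e-04]), 'contact_force': array([ 0.26242756, -0.02084608, -0.19046181]), 'wrist_torque': array([ 0.00835974, -0.08503285,  0.00919485]), 'grasp_force': 0.0, 'gripper_width': 85.41903208606146}
```

```bash
python3 -c "
import cv2,numpy as np
a=cv2.imread('pics/top0.png');cv2.imwrite('pics/top0b.png',cv2.resize(a,(800,600),interpolation=cv2.INTER_CUBIC))
a=cv2.imread('pics/scene0.png');cv2.imwrite('pics/scene0b.png',cv2.resize(a,(800,600),interpolation=cv2.INTER_CUBIC))"
```

```text
(no output)
```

View pics/top0b.png

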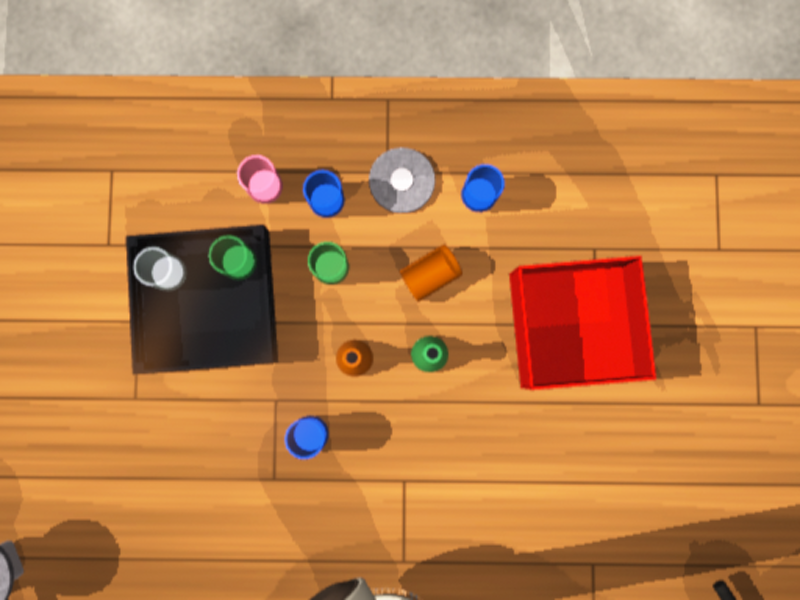

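View pics/scene0b.png

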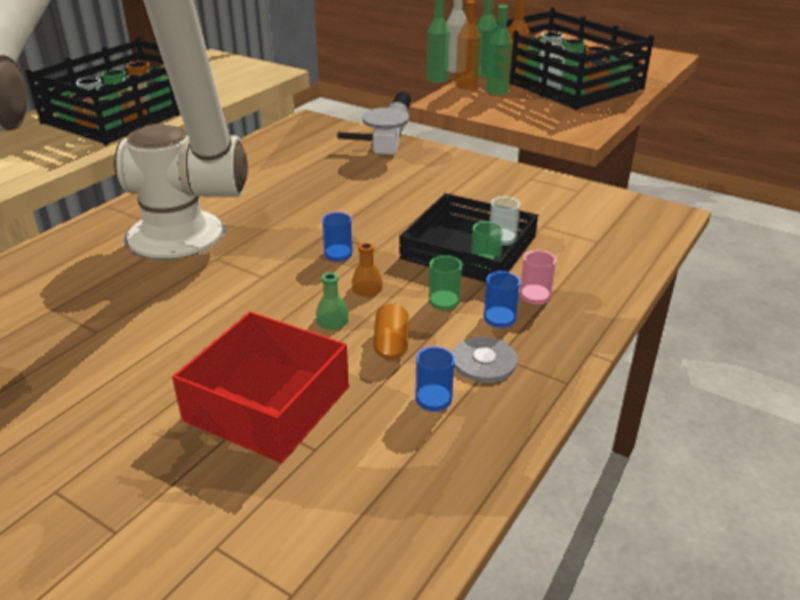

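The top view shows (in 800x600 pixels) the crate on the left at about (200,300) and the bin on the right at (583,322). Candidates for tumbler_standing:
- **Green at (328,262):** stands on the bench.
- **Green at (232,257):** stands inside the crate, so it is finished_2.
- **Blue at (323,192), (482,188) and (306,437), pink at (260,178):** decoys.

Only the green one at (328,262) is both on the bench and green. The amber tumbler lies at (431,272). The necks are at (354,357) amber and (430,353) green.

```bash
cat > lib.py <<'E'
import numpy as np,cv2,pickle
from scipy.spatial.transform import Rotation as R
def ray(g,u,v,pose=None):
    d=np.array([(u-g["cx"])/g["fx"],(v-g["cy"])/g["fy"],1.])
    if "eye" in g: return np.array(g["eye"]),R.from_quat(g["orientation"]).as_matrix()@d
    M=np.array(g["mount"]);T=R.from_quat(pose["ee_rot"]).as_matrix()
    return np.array(pose["position"])+T@M[:3,3],T@M[:3,:3]@d
def plane(g,u,v,z,pose=None):
    o,d=ray(g,u,v,pose); return o+d*(z-o[2])/d[2]
def tri(*rays):
    A=np.zeros((3,3));b=np.zeros(3)
    for o,d in rays:
        d=d/np.linalg.norm(d);P=np.eye(3)-np.outer(d,d);A+=P;b+=P@o
    p=np.linalg.solve(A,b)
    return p,max(np.linalg.norm(np.cross(p-o,d/np.linalg.norm(d))) for o,d in rays)
def blobs(g,lo,hi,amin=60):
    h=cv2.cvtColor(g["img"],cv2.COLOR_RGB2HSV);m=cv2.inRange(h,lo,hi)
    m=cv2.morphologyEx(m,cv2.MORPH_CLOSE,np.ones((3,3)))
    cs=cv2.findContours(m,cv2.RETR_EXTERNAL,cv2.CHAIN_APPROX_NONE)[0]
    return [c for c in cs if cv2.contourArea(c)>amin]
COL=dict(green=((40,60,30),(85,255,255)),amber=((5,215,60),(16,255,255)),red=((0,200,60),(4,255,255)),black=((0,0,0),(180,255,55)))
E
python3 - <<'E'
from lib import *
d=pickle.load(open("d0.pkl","rb"))
for n in("top","scene"):
  for c,(lo,hi) in COL.items():
    for b in blobs(d[n],lo,hi):
      m=cv2.moments(b);x,y,w,h=cv2.boundingRect(b)
      print(n,c,int(m["m00"]),np.round([m["m10"]/m["m00"],m["m01"]/m["m00"]],1),(x,y,w,h),np.round(cv2.minAreaRect(b)[2],1), np.round(cv2.boxPoints(cv2.minAreaRect(b)),0).tolist() if c in("red","black") or cv2.contourArea(b)>500 else "")
t=d["top"]["img"][90:260,130:350,::-1];cv2.imwrite("pics/crop.png",cv2.resize(t,None,fx=3.5,fy=3.5,interpolation=cv2.INTER_CUBIC))
s=d["scene"]["img"]
h=cv2.cvtColor(d["top"]["img"],cv2.COLOR_RGB2HSV);print(h[174,268],h[225,230],h[130,200],h[205,375])
E
```

```text
top green 375 [274.4 226.2] (263, 216, 24, 22) 45.0 
top green 497 [209.5 167.5] (197, 155, 26, 26) 90.0 
top green 666 [148.3 164.5] (133, 150, 32, 30) 45.0 [[128.0, 162.0], [146.0, 144.0], [169.0, 167.0], [150.0, 186.0]]
top amber 368 [226.3 228.8] (215, 218, 23, 22) 90.0 
top amber 759 [275.6 174. ] (256, 157, 40, 35) 58.6 [[254.0, 173.0], [285.0, 155.0], [297.0, 174.0], [266.0, 193.0]]
top red 6593 [372.2 206.6] (326, 164, 94, 85) 84.8 [[326.0, 171.0], [412.0, 163.0], [419.0, 242.0], [333.0, 250.0]]
top black 78 [462.6 377.9] (457, 372, 14, 12) 56.3 [[455.0, 374.0], [462.0, 370.0], [470.0, 383.0], [464.0, 387.0]]
top black 4372 [138.9 194.2] (82, 145, 95, 91) 85.3 [[80.0, 152.0], [171.0, 144.0], [178.0, 231.0], [87.0, 238.0]]
scene green 445 [212.  195.2] (203, 175, 20, 36) 90.0 
scene green 635 [284.6 179.4] (274, 162, 23, 37) 90.0 [[274.0, 162.0], [296.0, 162.0], [296.0, 198.0], [274.0, 198.0]]
scene green 409 [311.  153.2] (301, 140, 21, 26) 0.0 
scene green 96 [71.8 49.1] (65, 44, 16, 11) 90.0 
scene green 80 [366.9  29.4] (360, 25, 14, 9) 90.0 
scene green 889 [316.1  31.2] 
[... 521 characters left out ...]
94, 16, 29) 23.2 [[407.0, 219.0], [418.0, 192.0], [428.0, 197.0], [417.0, 223.0]]
scene black 2133 [293.9 151.1] (256, 125, 87, 56) 13.6 [[252.0, 166.0], [264.0, 119.0], [344.0, 138.0], [333.0, 185.0]]
scene black 90 [342.  101.4] (333, 97, 20, 10) 14.0 [[332.0, 102.0], [333.0, 96.0], [353.0, 101.0], [351.0, 107.0]]
scene black 96 [ 6.8 76.2] (0, 70, 15, 13) 38.7 [[-2.0, 77.0], [6.0, 66.0], [15.0, 73.0], [6.0, 84.0]]
scene black 3552 [370.8  39.7] (326, 5, 93, 65) 15.4 [[319.0, 56.0], [335.0, -0.0], [420.0, 23.0], [405.0, 79.0]]
scene black 4621 [65.5 55. ] (14, 0, 101, 93) 71.6 [[2.0, 10.0], [85.0, -17.0], [116.0, 76.0], [33.0, 103.0]]
[ 14 255 215] [ 13 238 148] [109 222 241] [  2 250 249]
```

View pics/crop.png

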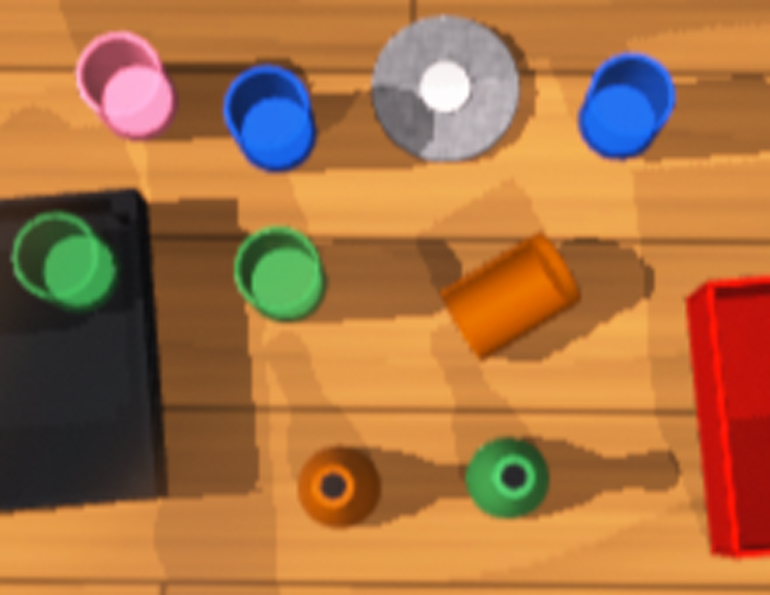

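The crop confirms the green tumbler on the bench at crop (280,272). The fallen amber one lies from (460,325) to (562,265), with the thick-base band at the upper right, so its mouth points lower left (+y, slightly -x). The neck lips are at (333,486) and (514,476).

```bash
python3 - <<'E'
from lib import *
d=pickle.load(open("d0.pkl","rb"));T,S=d["top"],d["scene"]
f=lambda n,t,s:print(n,*[np.round(x,1) for x in tri(ray(T,*t),ray(S,*s))])
f("standing centroid",(209.5,167.5),(284.6,179.4))
f("finished2 rough",(148.3,164.5),(311,153.2-0))
k=800/512
c=lambda u,v:(130+u/3.5,90+v/3.5)
f("lip green",c(514,476),(330/k,278/k)); f("lip amber",c(333,486),(366/k,247/k))
# fallen
h=cv2.cvtColor(S["img"],cv2.COLOR_RGB2HSV)
m=cv2.inRange(h,(5,225,60),(17,255,255))[185:235,232:270]
n,l,st,ce=cv2.connectedComponentsWithStats(m);print(st[1:].tolist(),ce[1:]+[232,185])
f("fallen",(275.6,174),(391/k,331/k))
b=[b for b in blobs(T,*COL["amber"]) if cv2.contourArea(b)>600][0]
box=cv2.boxPoints(cv2.minAreaRect(b))
P=np.array([plane(T,*p,30) for p in box]);print("fallen box z30",np.round(P,1).tolist(),np.round(np.linalg.norm(np.diff(P,axis=0),axis=1),1))
# rims triangulated by hand-read corners (800px)
print("crate rim corners");
for t,s in [((127,237),(446,196)),((268,226),(0,0)),((277,360),(0,0)),((134,373),(0,0))]:
    print(np.round(plane(T,t[0]/k,t[1]/k,55),1))
print("bin rim")
for t,s in [((513,270),(347,347)),((641,257),(276,413)),((655,378),(177,378)),((522,387),(250,315))]:
    print(np.round(plane(T,t[0]/k,t[1]/k,90),1))
g=lambda n,t,s:f(n,(t[0]/k,t[1]/k),(s[0]/k,s[1]/k))
g("bin farR",(641,257),(283,412));g("bin nearR",(655,378),(177,378));g("bin nearL",(525,387),(250,315));
g("crate farL",(127,237),(537,228));g("crate nearL",(134,373),(447,196));g("crate nearR",(277,360),(401,236))
E
```

```text
standing centroid [622.8  97.2  49.1] 0.1
finished2 rough [627.9 246.8  65.5] 1.4
lip green [480.4 -66.5  92.5] 2.1
lip amber [472.5  55.3  92.8] 1.9
[[19, 34, 1, 1, 1], [22, 34, 1, 1, 1], [24, 34, 1, 1, 1], [20, 37, 1, 1, 1], [11, 38, 1, 1, 1]] [[251. 219.]
 [254. 219.]
 [256. 219.]
 [252. 222.]
 [243. 223.]]
fallen [611.  -67.4  30.2] 1.0
fallen box z30 [[611.1, -14.4, 30.0], [659.4, -91.5, 30.0], [609.7, -121.7, 30.0], [561.8, -44.9, 30.0]] [91.  58.2 90.6]
crate rim corners
[659.1 415.8  55. ]
[678.5 192.   55. ]
[466.5 172.8  55. ]
[444.4 395.7  55. ]
bin rim
[ 606.5 -190.6   90. ]
[ 628.1 -386.5   90. ]
[ 444.2 -402.9   90. ]
[ 429.1 -202.6   90. ]
bin farR [ 632.2 -379.8   96.4] 6.8
bin nearR [ 447.4 -400.8   86.5] 4.5
bin nearL [ 427.1 -210.8   78.2] 2.2
crate farL [663.9 428.1  18.1] 1.8
crate nearL [447.5 401.7  44.8] 4.0
crate nearR [470.3 175.2  57.8] 4.6
```

Positions hold up: the lips measure about 93 mm against 95, the fallen axis 30 mm, and the crate rim is 220 mm square at 5° yaw. First I square the tool and go to the green neck.

Emit:
{"method": "drive_tool", "body": {
  "deltas": [
    [[0, 0, 0], [0, 0, 5.8]],
    [[0, 0, 0], [0, 0, 5.8]],
    [[0, 0, 0], [0, 0, 5.7]],
    [[-2.1, 3.8, 0], [0, 0, 0]],
    [[-2.1, 3.8, 0], [0, 0, 0]],
    [[-2.1, 3.8, 0], [0, 0, 0]],
    [[-2.1, 3.8, 0], [0, 0, 0]],
    [[-2.1, 3.8, 0], [0, 0, 0]],
    [[-2.1, 3.8, 0], [0, 0, 0]],
    [[-2.1, 3.8, 0], [0, 0, 0]],
    [[-2.1, 3.8, 0], [0, 0, 0]],
    [[-2.1, 3.8, 0], [0, 0, 0]]
  ],
  "claw": 8.5
}}

```text
clock: 1.3
position: [375.4, -252.6, 231.2]
ee_rot: [-0.0, 1.0, 0.0, -0.0]
contact_force: [-0.4, 0.4, 0.2]
gripper_width: 84.6
grasp_force: 0.0
```

Emit:
{"method": "drive_tool", "body": {
  "deltas": [
    [[-2.1, 3.8, 0], [0, 0, 0]],
    [[-2.1, 3.8, 0], [0, 0, 0]],
    [[-2.1, 3.8, 0], [0, 0, 0]],
    [[-2.1, 3.8, 0], [0, 0, 0]],
    [[-2.1, 3.7, 0], [0, 0, 0]],
    [[0, 0, 0], [0, 0, 0]],
    [[0, 0, 0], [0, 0, 0]]
  ]
}}

```text
clock: 2.0
position: [479.8, -64.5, 230.7]
ee_rot: [-0.001, 1.0, -0.0, -0.001]
contact_force: [-0.0, -0.6, 0.2]
gripper_width: 85.1
grasp_force: 0.0
```

Emit:
{"method": "drive_tool", "body": {
  "deltas": [
    [[0, -0.2, 4], [0, 0, 0]],
    [[0, 0, 4], [0, 0, 0]],
    [[0, 0, 4], [0, 0, 0]],
    [[0, 0, 3], [0, 0, 0]],
    [[0, 0, 2], [0, 0, 0]],
    [[0, 0, 0.8], [0, 0, 0]],
    [[0, 0, 0], [0, 0, 0]],
    [[0, 0, 0], [0, 0, 0]]
  ]
}}

```text
clock: 2.8
position: [480.5, -67.7, 54.2]
ee_rot: [-0.0, 1.0, 0.0, 0.001]
contact_force: [-0.2, -0.2, 0.6]
gripper_width: 84.9
grasp_force: 0.0
```

Emit:
{"method": "drive_tool", "body": {
  "deltas": [
    [[0, 0, 0], [0, 0, 0]],
    [[0, 0, 0], [0, 0, 0]],
    [[0, 0, 0], [0, 0, 0]],
    [[0, 0, 0], [0, 0, 0]],
    [[0, 0, 0], [0, 0, 0]],
    [[0, 0, 0], [0, 0, 0]],
    [[0, 0, 0], [0, 0, 0]],
    [[0, 0, 0], [0, 0, 0]]
  ],
  "claw": 1
}}

```text
clock: 3.6
position: [480.5, -66.9, 53.9]
ee_rot: [-0.001, 1.0, 0.0, 0.001]
contact_force: [-2.1, 4.0, 5.3]
gripper_width: 28.2
grasp_force: 58.1
```

Gripped at 28 mm. I carry it to the bin's far part.

Emit:
{"method": "drive_tool", "body": {
  "deltas": [
    [[0, 0, -3], [0, 0, 0]],
    [[0, 0, -4], [0, 0, 0]],
    [[0, 0, -4], [0, 0, 0]],
    [[0, -2, -2], [0, 0, 0]],
    [[-0.6, -4, 0], [0, 0, 0]],
    [[-0.6, -4, 0], [0, 0, 0]],
    [[-0.6, -4, 0], [0, 0, 0]],
    [[-0.6, -4, 0], [0, 0, 0]],
    [[-0.8, -4, 0], [0, 0, 0]],
    [[-0.7, -4, 0], [0, 0, 0]],
    [[-0.8, -1.8, 0], [0, 0, 0]],
    [[0, 0, 0], [0, 0, 0]]
  ]
}}

```text
clock: 4.8
position: [526.7, -347.6, 181.1]
ee_rot: [0.001, 1.0, 0.0, -0.001]
contact_force: [-0.2, -0.1, -1.9]
gripper_width: 28.2
grasp_force: 59.3
```

Emit:
{"method": "drive_tool", "body": {
  "deltas": [
    [[0, 0, 3], [0, 0, 0]],
    [[0, 0, 3], [0, 0, 0]],
    [[0, 0, 3], [0, 0, 0]],
    [[0, 0, 1.5], [0, 0, 0]],
    [[0, 0, 0.7], [0, 0, 0]],
    [[0, 0, 0], [0, 0, 0]],
    [[0, 0, 0], [0, 0, 0]]
  ]
}}

```text
clock: 5.5
position: [527.7, -345.2, 72.2]
ee_rot: [-0.001, 1.0, -0.0, 0.001]
contact_force: [0.6, 0.6, -1.3]
gripper_width: 28.3
grasp_force: 59.3
```

Emit:
{"method": "drive_tool", "body": {
  "deltas": [
    [[0, 0, 0], [0, 0, 0]],
    [[0, 0, 0], [0, 0, 0]],
    [[0, 0, 0], [0, 0, 0]],
    [[0, 0, 0], [0, 0, 0]]
  ],
  "claw": 5.5
}}

```text
clock: 5.9
position: [527.5, -345.4, 72.0]
ee_rot: [-0.0, 1.0, -0.0, 0.001]
contact_force: [0.2, -1.2, -0.4]
gripper_width: 55.1
grasp_force: 0.0
```

Emit:
{"method": "drive_tool", "body": {
  "deltas": [
    [[0, 0, -3], [0, 0, 0]],
    [[0, 0, -4], [0, 0, 0]],
    [[0, 0, -4.8], [0, 0, 0]],
    [[0.6, 4.4, 0], [0, 0, 0]],
    [[0.6, 4.5, 0], [0, 0, 0]],
    [[0.6, 4.5, 0], [0, 0, 0]],
    [[0.6, 4.5, 0], [0, 0, 0]],
    [[0.6, 4.5, 0], [0, 0, 0]],
    [[0.6, 4.5, 0], [0, 0, 0]],
    [[0.6, 4.5, 0], [0, 0, 0]],
    [[0.6, 4.5, 0], [0, 0, 0]],
    [[0.7, 4.2, 0], [0, 0, 0]]
  ],
  "claw": 8.5
}}

```text
clock: 7.1
position: [471.4, 57.6, 189.8]
ee_rot: [-0.001, 1.0, 0.0, 0.001]
contact_force: [0.6, -0.0, 0.8]
gripper_width: 85.0
grasp_force: 0.0
```

Emit:
{"method": "drive_tool", "body": {
  "deltas": [
    [[0, 0, 0], [0, 0, 0]],
    [[0, 0, 4], [0, 0, 0]],
    [[0, 0, 4], [0, 0, 0]],
    [[0, 0, 3], [0, 0, 0]],
    [[0, 0, 2], [0, 0, 0]],
    [[0, 0, 0.7], [0, 0, 0]],
    [[0, 0, 0], [0, 0, 0]],
    [[0, 0, 0], [0, 0, 0]]
  ]
}}

```text
clock: 7.9
position: [472.8, 55.8, 53.3]
ee_rot: [-0.0, 1.0, 0.0, 0.001]
contact_force: [0.0, -0.5, 0.4]
gripper_width: 84.9
grasp_force: 0.0
```

Emit:
{"method": "drive_tool", "body": {
  "deltas": [
    [[0, 0, 0], [0, 0, 0]],
    [[0, 0, 0], [0, 0, 0]],
    [[0, 0, 0], [0, 0, 0]],
    [[0, 0, 0], [0, 0, 0]],
    [[0, 0, 0], [0, 0, 0]],
    [[0, 0, 0], [0, 0, 0]],
    [[0, 0, 0], [0, 0, 0]],
    [[0, 0, 0], [0, 0, 0]]
  ],
  "claw": 1
}}

```text
clock: 8.7
position: [472.1, 55.6, 52.9]
ee_rot: [-0.001, 1.0, -0.0, 0.0]
contact_force: [-0.7, -1.6, 4.3]
gripper_width: 28.2
grasp_force: 57.3
```

Emit:
{"method": "drive_tool", "body": {
  "deltas": [
    [[0, 0, -3], [0, 0, 0]],
    [[0, 0, -4], [0, 0, 0]],
    [[0, 0, -4], [0, 0, 0]],
    [[0, -2, -2], [0, 0, 0]],
    [[-0.7, -4, 0], [0, 0, 0]],
    [[-0.7, -4, 0], [0, 0, 0]],
    [[-0.7, -4, 0], [0, 0, 0]],
    [[-0.7, -4, 0], [0, 0, 0]],
    [[-0.7, -4, 0], [0, 0, 0]],
    [[-0.7, -4, 0], [0, 0, 0]],
    [[-0.7, -4, 0], [0, 0, 0]],
    [[-0.6, -0.6, 0], [0, 0, 0]]
  ]
}}

```text
clock: 9.9
position: [526.7, -253.5, 181.0]
ee_rot: [0.002, 1.0, 0.0, -0.001]
contact_force: [-0.4, 0.9, -1.3]
gripper_width: 28.2
grasp_force: 58.5
```

Emit:
{"method": "drive_tool", "body": {
  "deltas": [
    [[0, 0, 0], [0, 0, 0]],
    [[0, 0, 3], [0, 0, 0]],
    [[0, 0, 3], [0, 0, 0]],
    [[0, 0, 3], [0, 0, 0]],
    [[0, 0, 1.5], [0, 0, 0]],
    [[0, 0, 0.7], [0, 0, 0]],
    [[0, 0, 0], [0, 0, 0]],
    [[0, 0, 0], [0, 0, 0]]
  ]
}}

```text
clock: 10.7
position: [527.9, -249.8, 71.3]
ee_rot: [-0.001, 1.0, -0.0, 0.001]
contact_force: [-0.9, -0.4, -0.6]
gripper_width: 28.3
grasp_force: 58.5
```

Emit:
{"method": "drive_tool", "body": {
  "deltas": [
    [[0, 0, 0], [0, 0, 0]],
    [[0, 0, 0], [0, 0, 0]],
    [[0, 0, 0], [0, 0, 0]],
    [[0, 0, 0], [0, 0, 0]],
    [[0, 0, -3], [0, 0, 0]],
    [[0, 0, -4], [0, 0, 0]],
    [[0, 0, -4.8], [0, 0, 0]],
    [[-1, 4, 0], [0, 0, 0]],
    [[-1, 4, 0], [0, 0, 0]],
    [[-1, 4, 0], [0, 0, 0]],
    [[-1, 4, 0], [0, 0, 0]],
    [[-1, 4, 0], [0, 0, 0]]
  ],
  "claw": 5.5
}}

```text
clock: 11.9
position: [576.9, -48.3, 189.0]
ee_rot: [-0.0, 1.0, 0.0, 0.0]
contact_force: [0.6, -1.3, 0.1]
gripper_width: 54.6
grasp_force: 0.0
```

Emit:
{"method": "drive_tool", "body": {
  "deltas": [
    [[-1.5, 4.5, 0], [0, 0, 0]],
    [[-1.5, 4.5, 0], [0, 0, 0]],
    [[-1.5, 4.5, 0], [0, 0, 0]],
    [[0, 0.8, 0], [0, 0, 0]],
    [[0, 0, 0], [0, 0, 0]],
    [[0, 0, 0], [0, 0, 0]],
    [[0, 0, 2], [0, 0, 0]],
    [[0, 0, 1], [0, 0, 0]],
    [[0, 0, 0], [0, 0, 0]]
  ],
  "claw": 8.54
}}

```text
clock: 12.8
position: [620.4, 91.1, 156.6]
ee_rot: [0.001, 1.0, -0.001, -0.002]
contact_force: [-0.6, 0.0, 0.3]
gripper_width: 85.2
grasp_force: 0.0
```

```bash
python3 - <<'E'
from lib import *
from bench import arm,get_image
s=arm.read_state();w=get_image("wrist");s2=get_image("scene");t2=get_image("top")
pickle.dump((s,w,t2,s2),open("d1.pkl","wb"))
print(s["position"],s["joints"].round(2),np.round(w["mount"],2).tolist())
a=np.hstack([w["img"],t2["img"]])[:,:,::-1];cv2.imwrite("pics/w1.png",cv2.resize(a,(800,300),interpolation=cv2.INTER_AREA))
for b in blobs(w,*COL["green"]):
    m=cv2.moments(b);print(int(m["m00"]),cv2.boundingRect(b),cv2.minEnclosingCircle(b))
E
```

```text
[620.36588285  91.08174851 156.62738114] [ 0.4   0.45 -0.09 -0.   -1.04 -1.97] [[0.0, -0.96, -0.27, 66.67], [1.0, 0.0, 0.0, -0.92], [0.0, -0.27, 0.96, -143.75], [0.0, 0.0, 0.0, 1.0]]
7275 (382, 161, 117, 88) ((439.283203125, 198.87570190429688), 60.633480072021484)
4566 (230, 155, 74, 83) ((266.0, 196.0), 41.436798095703125)
```

View pics/w1.png

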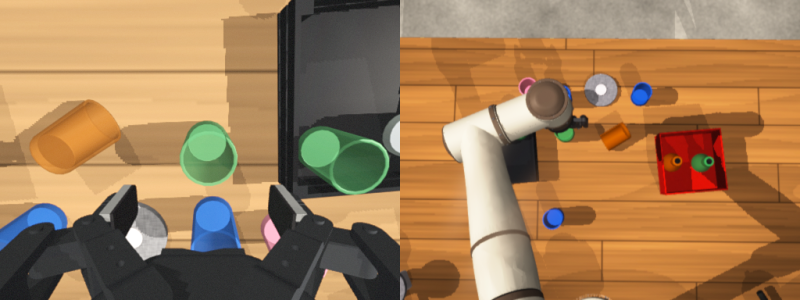

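The necks stand in the bin. The wrist view shows the tumbler's rim around pixel (267,200).

```bash
python3 - <<'E'
from lib import *
s,w,t2,s2=pickle.load(open("d1.pkl","rb"))
print("rim c",plane(w,267,200,85,s),"rim L/R",plane(w,230,200,85,s),plane(w,304,200,85,s))
print("base near edge",plane(w,265,155,0,s), "rim far edge",plane(w,267,238,85,s))
print("2-view rim far/..",tri(ray(w,266,196,s),ray(pickle.load(open('d0.pkl','rb'))["top"],209.5,167.5)))
# amber fallen, box at 30
b=max(blobs(w,(5,190,60),(17,255,255)),key=cv2.contourArea);print(cv2.contourArea(b),cv2.boundingRect(b))
P=np.array([plane(w,*p,30,s) for p in cv2.boxPoints(cv2.minAreaRect(b))]);print(P.round(1),P.mean(0))
# crate black near-left corners at (283,0) edge...
for uv in [(358,250),(358,100)]: print("crate right rim",plane(w,*uv,55,s).round(1))
E
```

```text
rim c [619.12703701  96.15255338  85.        ] rim L/R [619.12100739  66.45226054  85.        ] [619.13306439 125.84186493  85.        ]
base near edge [594.34097581  95.94600954   0.        ] rim far edge [652.19181814  96.36663534  85.        ]
2-view rim far/.. (array([619.86999588,  95.50917945,  70.43546768]), np.float64(0.1694955676339286))
2717.5 (46, 133, 108, 83)
[[ 613.  -127.2   30. ]
 [ 559.9  -42.3   30. ]
 [ 609.5  -12.9   30. ]
 [ 668.2 -100.6   30. ]] [612.6478483  -70.76586209  30.        ]
crate right rim [678.3 184.7  55. ]
crate right rim [541.3 172.1  55. ]
```

Emit:
{"method": "drive_tool", "body": {
  "deltas": [
    [[-0.2, 0.5, 2], [0, 0, 0]],
    [[0, 0, 3], [0, 0, 0]],
    [[0, 0, 3], [0, 0, 0]],
    [[0, 0, 1.7], [0, 0, 0]],
    [[0, 0, 0.9], [0, 0, 0]],
    [[0, 0, 0], [0, 0, 0]],
    [[0, 0, 0], [0, 0, 0]]
  ]
}}

```text
clock: 13.65
position: [624.8, 98.0, 53.6]
ee_rot: [-0.001, 1.0, 0.0, 0.001]
contact_force: [0.2, -0.3, 0.6]
gripper_width: 85.1
grasp_force: 0.0
```

Emit:
{"method": "drive_tool", "body": {
  "deltas": [
    [[0, 0, 0], [0, 0, 0]],
    [[0, 0, 0], [0, 0, 0]],
    [[0, 0, 0], [0, 0, 0]],
    [[0, 0, 0], [0, 0, 0]],
    [[0, 0, 0], [0, 0, 0]],
    [[0, 0, 0], [0, 0, 0]]
  ],
  "claw": 5
}}

```text
clock: 14.25
position: [624.8, 97.9, 54.3]
ee_rot: [-0.001, 1.0, 0.0, 0.001]
contact_force: [-0.8, -0.4, 5.8]
gripper_width: 58.8
grasp_force: 64.1
```

Emit:
{"method": "drive_tool", "body": {
  "deltas": [
    [[0, 0, -3], [0, 0, 0]],
    [[0, 0, -4], [0, 0, 0]],
    [[0, 0, -4], [0, 0, 0]],
    [[1.5, 1.5, -1.5], [0, 0, 0]],
    [[2.2, 3.2, 0], [0, 0, 0]],
    [[2, 3.8, 0], [0, 0, 0]],
    [[1.5, 3.8, 0], [0, 0, 0]],
    [[1.5, 3.8, 0], [0, 0, 0]],
    [[1.5, 3.8, 0], [0, 0, 0]],
    [[1.5, 3, 0], [0, 0, 0]],
    [[0, 0.8, 0], [0, 0, 0]],
    [[0, 0, 0], [0, 0, 0]]
  ]
}}

```text
clock: 15.45
position: [506.1, 335.8, 177.0]
ee_rot: [-0.001, 1.0, -0.0, -0.0]
contact_force: [0.2, -0.5, -2.0]
gripper_width: 58.7
grasp_force: 65.1
```

```bash
python3 - <<'E'
from lib import *
from bench import arm,get_image
s=arm.read_state();w=get_image("wrist")
pickle.dump((s,w),open("d2.pkl","wb"));print(s["position"],s["gripper_width"])
cv2.imwrite("pics/w2.png",w["img"][:,:,::-1])
E
```

```text
[506.07224884 335.82495404 177.00855577] 58.65473768283611
```

View pics/w2.png

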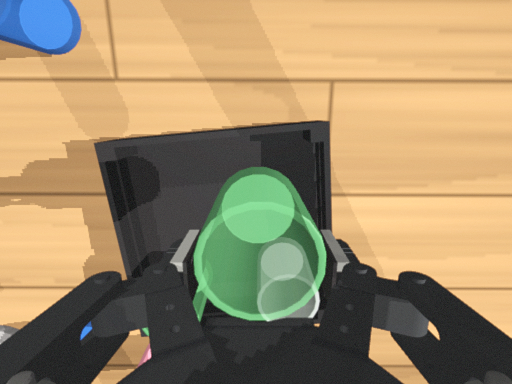

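The wrist view shows the crate's near corners at about (96,143) on the -y side and (328,122) on the +y side. The tumbler is held straight.

```bash
python3 - <<'E'
from lib import *
s,w=pickle.load(open("d2.pkl","rb"))
a=plane(w,96,143,55,s);b=plane(w,328,122,55,s);print(a,b,np.linalg.norm(b-a))
y=(b-a)/np.linalg.norm(b-a);x=np.array([y[1],-y[0],0]);c=(a+b)/2+110*x
print("centre",c,"x axis",x,"yaw",np.degrees(np.arctan2(x[1],x[0])))
for l in((-50,48),(-50,-48)):print(l,c+l[0]*x+l[1]*y)
E
```

```text
[465.15981645 181.54722889  55.        ] [445.30856551 397.70888023  55.        ] 217.07125944549819
centre [564.77325068 299.68759726  55.        ] x axis [0.99580963 0.09145039 0.        ] yaw 5.247052350166612
(-50, 48) [510.59315037 342.91394027  55.        ]
(-50, -48) [519.37238763 247.31621543  55.        ]
```

Width 217 against 220 and yaw 5.2° both agree. I take (563,297) as the crate centre and lower the tumbler, slowly at the end.

Emit:
{"method": "drive_tool", "body": {
  "deltas": [
    [[-0.2, 0.2, 2], [0, 0, 0]],
    [[-0.1, 0.2, 3], [0, 0, 0]],
    [[0, 0, 3], [0, 0, 0]],
    [[0, 0, 2], [0, 0, 0]],
    [[0, 0, 1], [0, 0, 0]],
    [[0, 0, 0.2], [0, 0, 0]],
    [[0, 0, 0], [0, 0, 0]],
    [[0, 0, 0], [0, 0, 0]]
  ]
}}

```text
clock: 16.3
position: [510.5, 339.1, 66.7]
ee_rot: [-0.0, 1.0, 0.001, 0.001]
contact_force: [0.1, 0.3, -1.4]
gripper_width: 58.6
grasp_force: 65.1
```

Emit:
{"method": "drive_tool", "body": {
  "deltas": [
    [[0, 0, 0.1], [0, 0, 0]],
    [[0, 0, 0.1], [0, 0, 0]],
    [[0, 0, 0.1], [0, 0, 0]],
    [[0, 0, 0], [0, 0, 0]]
  ]
}}

```text
clock: 16.7
position: [509.5, 338.8, 62.3]
ee_rot: [-0.0, 1.0, -0.0, -0.0]
contact_force: [-0.0, -0.1, -2.1]
gripper_width: 58.8
grasp_force: 65.1
```

Emit:
{"method": "drive_tool", "body": {
  "deltas": [
    [[0, 0, 0.1], [0, 0, 0]],
    [[0, 0, 0.1], [0, 0, 0]],
    [[0, 0, 0], [0, 0, 0]]
  ]
}}

```text
clock: 17.0
position: [509.7, 338.8, 60.4]
ee_rot: [-0.0, 1.0, 0.0, 0.0]
contact_force: [-0.7, -0.0, 0.5]
gripper_width: 59.0
grasp_force: 65.1
```

Emit:
{"method": "drive_tool", "body": {
  "deltas": [
    [[0, 0, 0.05], [0, 0, 0]],
    [[0, 0, 0], [0, 0, 0]]
  ]
}}

```text
clock: 17.2
position: [509.7, 338.8, 60.3]
ee_rot: [-0.001, 1.0, 0.0, 0.0]
contact_force: [-1.7, -0.6, 2.4]
gripper_width: 58.5
grasp_force: 65.4
```

Emit:
{"method": "drive_tool", "body": {
  "deltas": [
    [[0, 0, 0], [0, 0, 0]],
    [[0, 0, 0], [0, 0, 0]],
    [[0, 0, 0], [0, 0, 0]],
    [[0, 0, 0], [0, 0, 0]]
  ],
  "claw": 6.9
}}

```text
clock: 17.6
position: [509.6, 338.8, 59.7]
ee_rot: [-0.0, 1.0, 0.0, -0.0]
contact_force: [-0.4, 0.1, -0.5]
gripper_width: 69.2
grasp_force: 0.0
```

Released cleanly. I retract and go to the fallen tumbler. It will be gripped near the mouth with the tool tilted 45°, so that righting it by 90° leaves the tool tilted 45° the other way.

Emit:
{"method": "drive_tool", "body": {
  "deltas": [
    [[0, 0, -2], [0, 0, 0]],
    [[0, 0, -4], [0, 0, 0]],
    [[0, 0, -4], [0, 0, 0]],
    [[0, 0, -4], [0, 0, 0]],
    [[-0.6, -4, 0], [0, 0, 0]],
    [[-0.6, -4.2, 0], [0, 0, 0]],
    [[-0.6, -4.2, 0], [0, 0, 0]],
    [[-0.7, -4.2, 0], [0, 0, 0]],
    [[-0.7, -4.2, 0], [0, 0, 0]],
    [[-0.7, -4.2, 0], [0, 0, 0]],
    [[-0.7, -4.2, 0], [0, 0, 0]],
    [[-0.7, -3.8, 0], [0, 0, 0]]
  ]
}}

```text
clock: 18.8
position: [562.8, 6.9, 200.0]
ee_rot: [-0.0, 1.0, 0.0, 0.0]
contact_force: [0.4, 1.0, 0.5]
gripper_width: 69.0
grasp_force: 0.0
```

Emit:
{"method": "drive_tool", "body": {
  "deltas": [
    [[0, 0, 0], [0, 0, -8.5]],
    [[0, 0, 0], [0, 0, -8.5]],
    [[0, 0, 0], [0, 0, -8.5]],
    [[0, 0, 0], [0, 0, -8.5]],
    [[0, 0, 0], [0, 0, -8.5]],
    [[0, 0, 0], [0, 0, -8.5]],
    [[0, 0, 0], [0, 0, -8.5]],
    [[0, 0, 0], [0, 0, -8.5]],
    [[0, 0, 0], [0, 0, -8.5]],
    [[0, 0, 0], [0, 0, -8.5]],
    [[0, 0, 0], [0, 0, -8.5]],
    [[0, 0, 0], [0, 0, -8.5]]
  ],
  "claw": 8.54
}}

```text
clock: 20.0
position: [562.8, 8.8, 199.7]
ee_rot: [0.779, -0.627, -0.0, -0.0]
contact_force: [0.2, 0.5, -0.4]
gripper_width: 85.4
grasp_force: 0.0
```

Emit:
{"method": "drive_tool", "body": {
  "deltas": [
    [[0, 0, 0], [0, 0, -8.5]],
    [[0, 0, 0], [0, 0, -8.5]],
    [[0, 0, 0], [0, 0, -3]],
    [[0, 0, 0], [0, 7.5, 0]],
    [[0, 0, 0], [0, 7.5, 0]],
    [[0, 0, 0], [0, 7.5, 0]],
    [[0, 0, 0], [0, 7.5, 0]],
    [[0, 0, 0], [0, 7.5, 0]],
    [[0, 0, 0], [0, 7.5, 0]],
    [[0, 0, 0], [0, 0, 0]],
    [[0, 0, 0], [0, 0, 0]]
  ]
}}

```text
clock: 21.1
position: [562.7, 8.7, 199.5]
ee_rot: [0.809, -0.448, 0.334, 0.185]
contact_force: [0.4, -0.2, -0.1]
gripper_width: 85.3
grasp_force: 0.0
```

```bash
python3 - <<'E'
from lib import *
from bench import arm,get_image
s=arm.read_state();w=get_image("wrist");t=get_image("top")
pickle.dump((s,w,t),open("d3.pkl","wb"));print(s["clock"],s["position"],s["joints"].round(2));print(R.from_quat(s["ee_rot"]).as_matrix().round(3))
a=np.hstack([w["img"],t["img"]])[:,:,::-1];cv2.imwrite("pics/w3.png",cv2.resize(a,(800,300),interpolation=cv2.INTER_AREA))
b=max(blobs(w,(5,190,60),(17,255,255)),key=cv2.contourArea)
bx=cv2.boxPoints(cv2.minAreaRect(b));P=np.array([plane(w,*p,30,s) for p in bx]);print(bx.round(),P.round(1),P.mean(0))
E
```

```text
21.1 [562.68449849   8.6710446  199.49856589] [ 0.53  0.27 -0.78  1.13 -0.9  -0.88]
[[ 0.376 -0.848  0.374]
 [-0.6   -0.53  -0.599]
 [ 0.706  0.001 -0.708]]
[[236. 181.]
 [283. 181.]
 [283. 258.]
 [236. 258.]] [[ 666.9  -98.7   30. ]
 [ 613.6 -132.1   30. ]
 [ 561.8  -41.1   30. ]
 [ 607.8  -12.3   30. ]] [612.50811043 -71.04888367  30.        ]
```

View pics/w3.png

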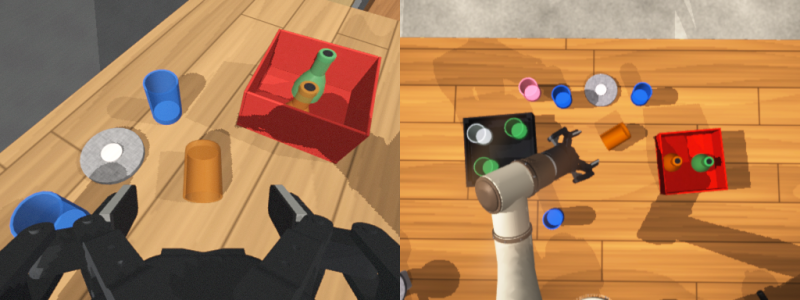

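The crate tumbler stands well and the wrist is lined up with the fallen tumbler's axis (column ≈259, rows 181–258). Now I check its ends and compute the tool-frame deltas.

```bash
python3 - <<'E'
from lib import *
s,w,t=pickle.load(open("d3.pkl","rb"))
m=np.array([-.53,.848,0]);
a=plane(w,259.5,258,2,s);b=plane(w,259.5,181,60,s);print("mouth bottom",a,"base top",b,"len",(a-b)@m,"mid",(a+b)/2)
T=pickle.load(open("d0.pkl","rb"))["top"];print(tri(ray(w,259.5,219,s),ray(T,275.6,174)))
M=R.from_quat(s["ee_rot"]).as_matrix()
c=np.array([611.5,-69,30]);G=c+20*m;tcp=G+19*M[:,2]
print(tcp,"tool delta cm",M.T@(tcp-s["position"])/10)
E
```

```text
mouth bottom [589.08556788 -33.69213536   2.        ] base top [630.41657519 -99.57879323  60.        ] len 77.7773197477707 mid [609.75107154 -66.6354643   31.        ]
(array([610.22192292, -67.83131584,  31.59188475]), np.float64(0.24395050586351172))
[607.99953041 -63.41606139  16.53961757] tool delta cm [-6.8805233  -0.03621817 18.97094844]
```

Emit:
{"method": "drive_tool", "body": {
  "deltas": [
    [[-3.5, 0, 0], [0, 0, 0]],
    [[-3.4, 0, 0], [0, 0, 0]],
    [[0, 0, 4], [0, 0, 0]],
    [[0, 0, 4], [0, 0, 0]],
    [[0, 0, 3], [0, 0, 0]],
    [[0, 0, 3], [0, 0, 0]],
    [[0, 0, 2], [0, 0, 0]],
    [[0, 0, 2], [0, 0, 0]],
    [[0, 0, 1], [0, 0, 0]],
    [[0, 0, 0], [0, 0, 0]]
  ]
}}

```text
clock: 22.2
position: [609.6, -65.8, 16.6]
ee_rot: [0.807, -0.449, 0.335, 0.186]
contact_force: [0.0, -0.2, -0.8]
gripper_width: 85.2
grasp_force: 0.0
```

Emit:
{"method": "drive_tool", "body": {
  "deltas": [
    [[0, 0, 0], [0, 0, 0]],
    [[0, 0, 0], [0, 0, 0]],
    [[0, 0, 0], [0, 0, 0]],
    [[0, 0, 0], [0, 0, 0]],
    [[0, 0, 0], [0, 0, 0]],
    [[0, 0, 0], [0, 0, 0]]
  ],
  "claw": 5
}}

```text
clock: 22.8
position: [608.9, -63.3, 18.1]
ee_rot: [0.808, -0.447, 0.336, 0.185]
contact_force: [-2.0, 1.6, 6.2]
gripper_width: 59.2
grasp_force: 64.9
```

Gripped at 59 mm. I lift and right it.

Emit:
{"method": "drive_tool", "body": {
  "deltas": [
    [[1, 0, -1], [0, 0, 0]],
    [[2, 0, -2], [0, 0, 0]],
    [[2.5, 0, -2.5], [0, 0, 0]],
    [[2.5, 0, -2.5], [0, 0, 0]],
    [[2.5, 0, -2.5], [0, 0, 0]],
    [[1, 0, -1], [0, 0, 0]],
    [[0, 0, 0], [0, -5, 0]],
    [[0, 0, 0], [0, -8, 0]],
    [[0, 0, 0], [0, -8, 0]],
    [[0, 0, 0], [0, -8, 0]],
    [[0, 0, 0], [0, -8, 0]],
    [[0, 0, 0], [0, -8, 0]]
  ]
}}

```text
clock: 24.0
position: [608.0, -67.8, 180.5]
ee_rot: [0.872, -0.487, 0.042, 0.029]
contact_force: [0.1, -2.3, -1.6]
gripper_width: 59.1
grasp_force: 64.9
```

Emit:
{"method": "drive_tool", "body": {
  "deltas": [
    [[0, 0, 0], [0, -8, 0]],
    [[0, 0, 0], [0, -8, 0]],
    [[0, 0, 0], [0, -8, 0]],
    [[0, 0, 0], [0, -8, 0]],
    [[0, 0, 0], [0, -8, 0]],
    [[0, 0, 0], [0, -5, 0]],
    [[0, 0, 0], [0, 0, 0]],
    [[0, 0, 0], [0, 0, 0]]
  ]
}}

```text
clock: 24.8
position: [608.5, -70.2, 179.7]
ee_rot: [0.821, -0.464, -0.292, -0.157]
contact_force: [0.8, 0.3, -1.9]
gripper_width: 59.4
grasp_force: 65.0
```

```bash
python3 - <<'E'
from lib import *
from bench import arm,get_image
s=arm.read_state();g=get_image("scene");
print(s["clock"],s["position"],s["joints"].round(2),s["gripper_width"]);print(R.from_quat(s["ee_rot"]).as_matrix().round(3))
pickle.dump((s,g),open("d4.pkl","wb"))
cv2.imwrite("pics/s4.png",cv2.resize(g["img"][80:260,150:390,::-1],None,fx=3,fy=3,interpolation=cv2.INTER_CUBIC))
E
```

```text
24.8 [608.49521473 -70.2468179  179.66384685] [-0.12  0.66  0.38 -0.51 -1.73  0.7 ] 59.42646751798338
[[ 0.399 -0.854 -0.334]
 [-0.67  -0.52   0.529]
 [-0.626  0.013 -0.78 ]]
```

View pics/s4.png

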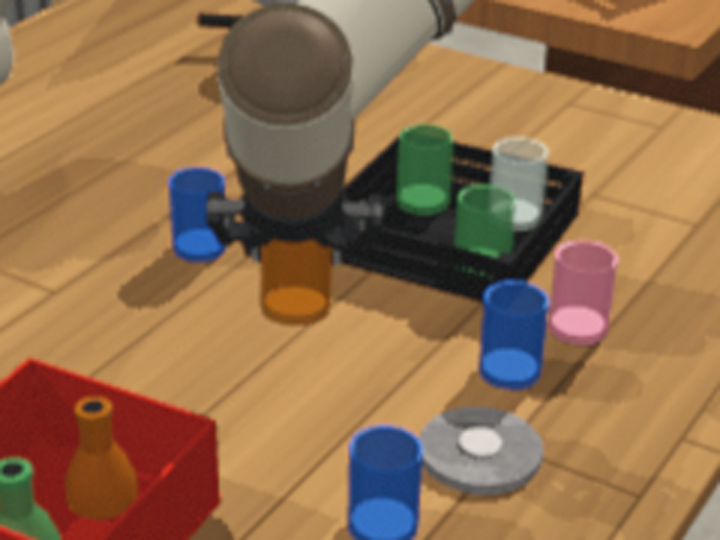

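The tumbler hangs base down in the gripper. The tool stopped about 6° short of the commanded tilt, so I compute what remains.

```bash
cat > plan.py <<'E'
from lib import *
from bench import arm
Rg=R.from_quat([0.808,-.447,.336,.185]).as_matrix()
mt=Rg.T@np.array([-.53,.848,0]);mt/=np.linalg.norm(mt)
def ideal(hdeg):   # tool rotation with tumbler axis up, closing line across h
    y0=np.array([0,1,0.])-mt[1]*mt;y0/=np.linalg.norm(y0);A=np.c_[mt,y0,np.cross(mt,y0)]
    a=np.radians(hdeg+90);yw=np.array([np.cos(a),np.sin(a),0]);B=np.c_[[0,0,1.],yw,np.cross([0,0,1.],yw)]
    return B@A.T
def report(h):
    s=arm.read_state();M=R.from_quat(s["ee_rot"]).as_matrix();a=M@mt
    print("t",s["clock"],"pos",s["position"].round(1),"axis",a.round(3),"tilt deg",np.degrees(np.arccos(a[2])).round(2),"joints",s["joints"].round(2))
    print("rotvec tool deg",np.degrees(R.from_matrix(M.T@ideal(h)).as_rotvec()).round(2))
    return s,M
E
python3 - <<'E'
from plan import *
s,M=report(122);report(95.2)
E
```

```text
t 24.85 pos [608.4 -69.7 180.7] axis [-0.045  0.099  0.994] tilt deg 6.25 joints [-0.12  0.66  0.38 -0.51 -1.73  0.7 ]
rotvec tool deg [ 0.19 -6.2  -0.96]
t 24.85 pos [608.4 -69.7 180.7] axis [-0.045  0.099  0.994] tilt deg 6.25 joints [-0.12  0.66  0.38 -0.51 -1.73  0.7 ]
rotvec tool deg [18.04 -6.22 19.04]
```

Emit:
{"method": "drive_tool", "body": {
  "deltas": [
    [[0, 0, 0], [4.5, -1.55, 4.75]],
    [[0, 0, 0], [4.5, -1.55, 4.75]],
    [[0, 0, 0], [4.5, -1.55, 4.75]],
    [[0, 0, 0], [4.5, -1.55, 4.75]],
    [[0, 0, 0], [0, 0, 0]],
    [[0, 0, 0], [0, 0, 0]],
    [[0, 0, 0], [0, 0, 0]]
  ]
}}

```text
clock: 25.55
position: [609.0, -69.3, 181.6]
ee_rot: [0.684, -0.622, -0.281, -0.258]
contact_force: [0.1, -0.7, -2.3]
gripper_width: 59.2
grasp_force: 65.1
```

```bash
python3 - <<'E'
from plan import *
s,M=report(95.2)
G=np.array([518.,244])          # crate target of tumbler axis
g=s["position"]-19*M[:,2]
print("G now",g.round(1)); dl=np.array([G[0]-g[0],G[1]-g[1],0]);print("tool delta cm to above place",M.T@dl/10,"up/10mm in tool",M.T@[0,0,1.])
E
```

```text
t 25.55 pos [609.  -69.3 181.6] axis [-0.001  0.     1.   ] tilt deg 0.07 joints [-0.24  0.59  0.25 -0.73 -1.56  0.47]
rotvec tool deg [ 0.09 -0.03  0.19]
G now [610.2 -82.6 195.1]
tool delta cm to above place [-23.67708387   6.10543036  23.53285984] up/10mm in tool [-0.70537547 -0.00336321 -0.70882589]
```

Emit:
{"method": "drive_tool", "body": {
  "deltas": [
    [[-1.6, 0.4, 1.6], [0, 0, 0]],
    [[-2.5, 0.65, 2.5], [0, 0, 0]],
    [[-2.5, 0.65, 2.5], [0, 0, 0]],
    [[-2.5, 0.65, 2.5], [0, 0, 0]],
    [[-2.5, 0.65, 2.5], [0, 0, 0]],
    [[-2.5, 0.65, 2.5], [0, 0, 0]],
    [[-2.5, 0.65, 2.5], [0, 0, 0]],
    [[-2.5, 0.65, 2.5], [0, 0, 0]],
    [[-2.5, 0.65, 2.5], [0, 0, 0]],
    [[-2, 0.5, 1.9], [0, 0, 0]],
    [[0, 0, 0], [0, 0, 0]],
    [[0, 0, 0], [0, 0, 0]]
  ]
}}

```text
clock: 26.75
position: [517.2, 257.0, 181.4]
ee_rot: [0.684, -0.621, -0.282, -0.258]
contact_force: [0.3, -0.4, -1.9]
gripper_width: 59.3
grasp_force: 65.4
```

```bash
cat > chk.py <<'E'
from plan import *
from bench import get_image
s,M=report(95.2);G=np.array([518.,244]);g=s["position"]-19*M[:,2]
print("G now",g.round(1)); print("tool delta cm",M.T@np.array([G[0]-g[0],G[1]-g[1],0])/10,"up",M.T@[0,0,1.])
E
python3 - <<'E'
from chk import *
g=get_image("scene");t=get_image("top");pickle.dump((s,g,t),open("d5.pkl","wb"))
a=np.hstack([cv2.resize(g["img"][90:215,190:365],(560,400),interpolation=cv2.INTER_CUBIC)])[:,:,::-1]
cv2.imwrite("pics/s5.png",a)
E
```

```text
t 26.75 pos [517.2 257.  181.4] axis [-0.001 -0.     1.   ] tilt deg 0.04 joints [ 0.28  0.37 -0.09 -0.88 -1.13  0.22]
rotvec tool deg [0.15 0.   0.2 ]
G now [518.4 243.7 194.8]
tool delta cm [-0.02637857  0.03641306  0.02613142] up [-0.70572694 -0.00281562 -0.70847834]
```

View pics/s5.png

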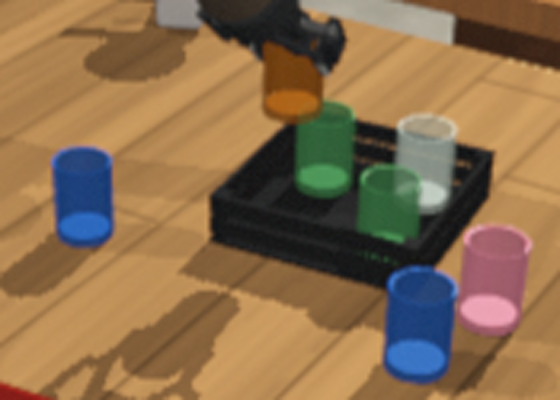

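The tumbler hangs vertically over the free half of the crate, with its base at crop (292,103). I lower it, slowly at the end.

Emit:
{"method": "drive_tool", "body": {
  "deltas": [
    [[1.2, 0, 1.2], [0, 0, 0]],
    [[2.1, 0, 2.1], [0, 0, 0]],
    [[2.1, 0, 2.1], [0, 0, 0]],
    [[1.4, 0, 1.4], [0, 0, 0]],
    [[0.8, 0, 0.8], [0, 0, 0]],
    [[0.3, 0, 0.3], [0, 0, 0]],
    [[0, 0, 0], [0, 0, 0]],
    [[0, 0, 0], [0, 0, 0]],
    [[0, 0, 0], [0, 0, 0]]
  ]
}}

```text
clock: 27.75
position: [518.4, 255.9, 70.8]
ee_rot: [0.683, -0.622, -0.281, -0.259]
contact_force: [0.2, 0.3, -1.2]
gripper_width: 59.4
grasp_force: 65.4
```

```bash
python3 -c "import chk"
```

```text
t 27.75 pos [518.4 255.9  70.8] axis [-0.002 -0.001  1.   ] tilt deg 0.14 joints [ 0.25  0.53 -0.15 -0.97 -1.01  0.43]
rotvec tool deg [-0.06  0.07  0.11]
G now [519.6 242.6  84.2]
tool delta cm [-0.11196076  0.14369989  0.11091003] up [-0.70655118 -0.00431917 -0.70764876]
```

Emit:
{"method": "drive_tool", "body": {
  "deltas": [
    [[0.2, 0, 0.2], [0, 0, 0]],
    [[0.2, 0, 0.2], [0, 0, 0]],
    [[0.2, 0, 0.2], [0, 0, 0]],
    [[0.1, 0, 0.1], [0, 0, 0]],
    [[0.1, 0, 0.1], [0, 0, 0]],
    [[0, 0, 0], [0, 0, 0]],
    [[0, 0, 0], [0, 0, 0]]
  ]
}}

```text
clock: 28.45
position: [517.8, 255.8, 58.1]
ee_rot: [0.683, -0.623, -0.282, -0.258]
contact_force: [0.1, -0.4, -1.7]
gripper_width: 59.3
grasp_force: 65.4
```

Emit:
{"method": "drive_tool", "body": {
  "deltas": [
    [[0.1, 0, 0.1], [0, 0, 0]],
    [[0.1, 0, 0.1], [0, 0, 0]],
    [[0, 0, 0], [0, 0, 0]]
  ]
}}

```text
clock: 28.75
position: [517.7, 255.7, 55.1]
ee_rot: [0.683, -0.623, -0.282, -0.258]
contact_force: [0.7, 0.1, -1.5]
gripper_width: 59.0
grasp_force: 65.4
```

Emit:
{"method": "drive_tool", "body": {
  "deltas": [
    [[0.07, 0, 0.07], [0, 0, 0]],
    [[0.07, 0, 0.07], [0, 0, 0]],
    [[0, 0, 0], [0, 0, 0]]
  ]
}}

```text
clock: 29.05
position: [517.7, 255.7, 53.2]
ee_rot: [0.683, -0.623, -0.282, -0.258]
contact_force: [-0.2, -0.3, -0.9]
gripper_width: 59.3
grasp_force: 65.4
```

Emit:
{"method": "drive_tool", "body": {
  "deltas": [
    [[0.07, 0, 0.07], [0, 0, 0]],
    [[0.07, 0, 0.07], [0, 0, 0]],
    [[0, 0, 0], [0, 0, 0]]
  ]
}}

```text
clock: 29.35
position: [517.8, 255.9, 52.8]
ee_rot: [0.683, -0.622, -0.282, -0.259]
contact_force: [-1.7, -2.2, 5.8]
gripper_width: 59.4
grasp_force: 65.9
```

Contact at 5.8 N. I release and withdraw along the tool axis.

Emit:
{"method": "drive_tool", "body": {
  "deltas": [
    [[0, 0, 0], [0, 0, 0]],
    [[0, 0, 0], [0, 0, 0]],
    [[0, 0, 0], [0, 0, 0]],
    [[0, 0, 0], [0, 0, 0]],
    [[0, 0, -1], [0, 0, 0]],
    [[0, 0, -2], [0, 0, 0]],
    [[0, 0, -3], [0, 0, 0]],
    [[0, 0, -4], [0, 0, 0]],
    [[0, 0, -4], [0, 0, 0]],
    [[0, 0, -3], [0, 0, 0]],
    [[0, 0, 0], [0, 0, 0]]
  ],
  "claw": 7.2
}}

```text
clock: 30.45
position: [530.8, 132.7, 176.3]
ee_rot: [0.683, -0.623, -0.278, -0.261]
contact_force: [-0.0, 0.0, -0.2]
gripper_width: 71.9
grasp_force: 0.0
```

```bash
python3 - <<'E'
from lib import *
from bench import arm,get_image
s=arm.read_state();print(s["clock"],s["position"])
g=get_image("scene");t=get_image("top");d=pickle.load(open("d0.pkl","rb"))
pickle.dump((s,g,t),open("d6.pkl","wb"))
a=cv2.resize(g["img"][100:280,100:370],(600,400),interpolation=cv2.INTER_CUBIC)
b=cv2.resize(t["img"][80:260,70:430],(600,300) if 0 else (600,200),interpolation=cv2.INTER_AREA)
cv2.imwrite("pics/f.png",np.vstack([a,b])[:,:,::-1])
E
```

```text
30.45 [530.84475916 132.70252022 176.27033532]
```

View pics/f.png

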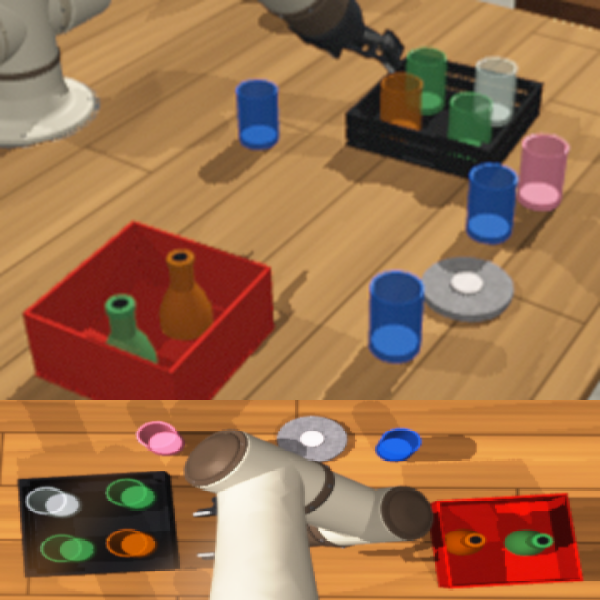

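Both tumblers stand upright in the near half of the crate, and both necks are in the bin. The finished glasses and disc look untouched, and the arm is clear of everything.

```bash
python3 -c "
from bench import arm
print(arm.job_done())"
```

```text
the job is handed in; nothing more can be done
None
```

I handed the job in at about 30 s. The last pictures show both tumblers upright in the free half of the crate, both bottle necks in the red bin, and the finished glasses and disc apparently where they started; the hand-in gave no verdict.

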